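# Push the sample plate out over the ledge end

### The job

A flat metal sample plate lies askew on the raised wooden ledge. With your fingertips, push it back until its long edge lies flush along the upstand at the back of the ledge, and along the ledge until it sticks out by about a third of its length over the end nearest the balance, so that its edge shows and can be taken there for weighing. Only push it, never grip or lift it, touch neither the balance nor the tube rack, leave everything else where it stands, and finish with the hand clear.

Things in the scene. Friction and masses are not known exactly. Their poses are not given: they have to be found in the camera images.
- plate: Flat bare aluminium plate, 90 (own x) x 150 (own y) x 6 mm thick, about 0.2 kg, loose, lying on the ledge. Origin at the centre of its underside, so its top is 6 mm above; z up. It starts askew by up to about 13 degrees, 20 to 40 mm short of the upstand and fully on the ledge.
- ledge: Raised wooden ledge, fixed: 164 (own x) x 320 (own y) x 60 mm to its flat top. Origin at the centre of its underside, z up. Own +x points to its back, away from the robot, where an upstand 12 mm thick rises 16 mm above the top along the whole length, inner face at own x = +70 mm. Front edge at own x = -82, open ends at own y = +160 and -160 mm. Turned up to 17 degrees either way.
- balance: Bench balance, black, 210 (own x) x 170 (own y) x 64 mm high with a round steel pan 124 mm across, fixed. It stands on the bench 90 mm or more beyond one end of the ledge (either one): that is the end where the plate must stick out. Origin at the centre of its underside. Not to be touched.
- rack: Wooden test-tube rack with glass tubes, 210 (own x) x 70 (own y) x 105 mm high, fixed, on the bench beyond the other end of the ledge. Origin at the centre of its underside. Not to be touched.
- beaker: Empty glass beaker, 66 mm across, 85 mm high, loose, standing on the bench behind the ledge. Origin at the centre of its underside. Bystander.
- jar: Small closed amber jar, 52 mm across, 75 mm high, loose, standing on the bench behind the ledge. Origin at the centre of its underside. Bystander.
- spatula: Spatula about 170 mm long, loose, lying flat on the bench in front of the ledge. Origin near its middle. Bystander.
There are look-alikes about, which are no part of the job. Several things have the shape of the plate; the one meant has the colours described above.

How it is judged:
By the outcome, as a careful person would: the job done as asked, in the order asked, and still so for the second after the job is handed in, with the robot touching nothing.
It also fails if it takes over 64 s, if anything falls off the work surface, if the arm or the gripper's body presses on something with over 40 N, if the wrist force passes 120 N, or if a joint passes its speed limit or range.

### The arm

A 7-joint arm with a two-finger parallel gripper is mounted at the origin on the work surface. World frame = base frame: x ahead of the robot, y to its left, z up, the work surface at z = 0. Lengths are in m, angles in rad, forces in N, time in s.
With the tool pointing down it reaches from about 0.4 to 0.875 m from the base axis. Payload 6.5 kg.
Tool frame: the origin (TCP) lies at the very end of the fingers, on their centre line; the grasp point (between the pads) lies 19 mm behind it; y points along the fingers, x is the direction in which the jaws open and shut, and the axes are right-handed (so a half turn about y gives the same grasp; the last joint's range is limited). The gripper opens to 88 mm and grips with 3 to 60 N. Pads are 18 mm wide; open, the fingers measure 123 mm over their backs; the gripper's body (75 mm by 187 mm) begins 45 mm behind the grasp point.
Start: joints at [-1.17, 0.536, -0.004, 1.538, 0.003, 1.067, -0.071], TCP at [0.293, 0.58, 0.239] pointing down, gripper open.
Joint ranges: [-2.7, 2.7], [-0.37, 2.16], [-1.27, 1.26], [0.24, 2.4], [-1.31, 4.45], [0.19, 1.91], [-2.76, 2.76]. Speed limits (rad/s): [2.39, 2.39, 3.14, 3.14, 3.14, 3.14, 3.14].

### API

Orientations are given as a unit quaternion [x, y, z, w].
In Python, from cell import sensors, cams, sign_off gives the robot as it stands.
- The arm moves only by the tool move_arm, never from a script. Its argument "series" is a list of rows, each a list of 7 numbers: the closure in counts, from 0 (fully open) to 255 (shut), then the shift along the tool's x, y, z in m, then the turn, a rotation vector about the tool's x, y, z in degrees. A call has 1 to 12 rows; each row shifts and turns the commanded pose from where the row before left it, along the tool's axes as they then stand; what a row does not reach is not made up. A row lasts 1/12 s, in which the tool goes at most 41.7 mm and 7.16 degrees, less where a joint would pass 70% of its speed; a pose out of reach is approached as far as the arm can. A call with a gripper value outside its range is refused whole. The fingers move at their own pace and stop on an object; "force" is the grip in N (left out, the last holds). Time passes only in rows, so rows that do not move let the fingers close. It gives the time, the measured TCP pose, the force and the opening at its end, in the units of the state.
- sensors.sense(): the state, without advancing time (a new reading comes with each control period).
- cams.snapshot(name): name is "side" or "top"; returns (picture, depth): 400x640x3 uint8, red, green, blue; 400x640 float32, m along the optical axis (not along the pixel's ray), 0 where there is no reading.
- cams.camera_info(name): a dict with "K" (3x3 intrinsics, pixels), "position" and "attitude" of the camera in the world. Camera axes: x right, y down, z forward; pixel columns grow to the right and rows downward; lengths in m; the calibration is good to about 2 mm. A picture is of the moment at which its call begins. camera_info takes no time and is no camera call.
- sign_off(): hands the job in, once; it reports no verdict.
Trained networks look in the newest picture that a camera, given by its name, has taken for a name from the list of things; names that differ only in an ending like _2 or _b are one class to them, and where a whole thing is asked for, a point or a joint stands for the part that bears it (a point fixed in the world has none). Each returns a list of dicts, best first, with "score" (0 to 1); they miss things now and then, are a little off and sometimes report something else, mostly with a low value. They report only what shows in the picture. A call takes as long as a camera call. They do not tell look-alikes from the thing itself.
- cams.search_frame(camera, query): "centre" ([x, y, z] in m, in world coordinates, good to about 4 mm: the middle of the surface that is visible of it).
- cams.silhouettes(camera, query): "mask" (400x640 bool, what is visible of it).
- cams.mark_of(camera, query): "centre" ([x, y, z] in m, in world coordinates, good to about 4 mm: a listed point, or the origin of a listed thing).
The state is a dict: "time_s": time; "joints": joint angles; "qvel": joint speeds; "tau": joint torques, N m; "position": TCP position; "tool_rot": TCP orientation; "wrist_force": force on the tool from outside, world axes, zero at the start; "wrist_torque": the same for the moment, N m; "grip_width": opening from 0.0 (shut) to 1.0 (fully open).
Only numpy, scipy, OpenCV 4.12 (cv2) and the standard library are available. Lean on these libraries where they do the work, as an engineer would, in place of code of your own. Each camera call takes 0.05 s, during which the arm holds its last target.

## Working session

There is one attempt and no reset: what is moved stays moved. The work goes in short steps, Python scripts to look and compute and a tool call to move; the robot and the scene stay as the last step left them, time stands still between calls to the robot, and variables do not carry over. Pictures are saved under pics/ and viewed, and the job is handed in when it is done.

Besides the shell and the picture viewer there is one more tool, called after "Emit:" as name(argument=value, ...), one argument or row to a line, values as JSON. move_arm: Moves the arm, as the interface text tells. Its arguments: {"type":"object","properties":{"series":{"type":"array"},"force":{"type":"number"}},"required":["series"]}

```bash
mkdir -p pics; ls; cat > h.py <<'E'
import numpy as np, cv2
from scipy.spatial.transform import Rotation as R
from cell import sensors, cams, sign_off
def snap(n,f):
    p,d=cams.snapshot(n); cv2.imwrite('pics/'+f+'.png',p[:,:,::-1]); np.savez('/tmp/'+f+'.npz',p=p,d=d); return p,d
def cam(n):
    i=cams.camera_info(n); a=np.array(i['attitude'],float)
    Rm=R.from_quat(a).as_matrix() if a.size==4 else a
    return np.array(i['K']),np.array(i['position']),Rm
def world(n,d):
    K,t,Rm=cam(n); v,u=np.mgrid[:d.shape[0],:d.shape[1]]
    c=np.stack([(u-K[0,2])/K[0,0]*d,(v-K[1,2])/K[1,1]*d,d],-1)
    return c@Rm.T+t
def proj(n,P):
    K,t,Rm=cam(n); c=(np.atleast_2d(P)-t)@Rm; q=c@K.T; return q[:,:2]/q[:,2:]
E
python3 - <<'E'
from h import *
s=sensors.sense(); print(s)
for n in ('side','top'):
    print(cams.camera_info(n)); snap(n,n+'0')
    for q in ('plate','ledge','balance','rack','beaker','jar','spatula'):
        print(n,q,[(np.round(r['centre'],3).tolist(),round(r['score'],2)) for r in cams.mark_of(n,q)])
E
```

```text
pics
{'time_s': 0.0, 'joints': array([-1.17023613,  0.53716601, -0.0044563 ,  1.53883154,  0.00258008,
        1.06725463, -0.07121348]), 'qvel': array([-0.00034117, -0.00095489, -0.00039441,  0.00148035,  0.00018229,
        0.00212514, -0.00105281]), 'tau': array([ 5.08271896e-04, -5.71000636e+01,  9.91424918e-01, -2.51596212e+01,
       -5.62611572e-02,  1.80811988e-02,  1.67025355e-04]), 'position': array([0.29223283, 0.57994923, 0.23785519]), 'tool_rot': array([ 0.60240152,  0.3703512 , -0.37130999, -0.60173191]), 'wrist_force': array([-0.03808745, -0.4234899 , -0.01408207]), 'wrist_torque': array([0.03404423, 0.00460025, 0.04206689]), 'grip_width': 0.9964262779943283}
{'K': array([[373.89877475,   0.        , 332.64191131],
       [  0.        , 373.89877475, 197.25156331],
       [  0.        ,   0.        ,   1.        ]]), 'position': array([0.52604323, 0.69528284, 0.86136296]), 'attitude': array([-0.0207611 ,  0.93734257, -0.34778358,  0.00211423])}
side plate [([0.318, 0.26, 0.002], 0.81), ([0.762, 0.325, -0.001], 0.67), ([0.327, -0.213, 0.002], 0.6), ([0.534, 0.079, 0.058
[... 260 characters left out ...]
de spatula [([0.388, 0.008, 0.003], 0.71)]
{'K': array([[431.70946732,   0.        , 321.2498289 ],
       [  0.        , 431.70946732, 198.95529848],
       [  0.        ,   0.        ,   1.        ]]), 'position': array([0.43662091, 0.04315205, 1.2080779 ]), 'attitude': array([ 0.71609796, -0.69632813,  0.03541139, -0.03281573])}
top plate [([0.322, 0.262, -0.002], 0.89), ([0.76, 0.323, 0.002], 0.75), ([0.328, -0.214, -0.001], 0.71), ([0.531, 0.071, 0.057], 0.7)]
top ledge []
top balance [([0.604, -0.318, -0.005], 0.96)]
top rack [([0.488, 0.414, -0.002], 0.75)]
top beaker [([0.733, -0.069, 0.001], 0.92)]
top jar [([0.724, 0.174, -0.002], 0.69)]
top spatula [([0.388, 0.005, -0.004], 0.77)]
```

View pics/top0.png

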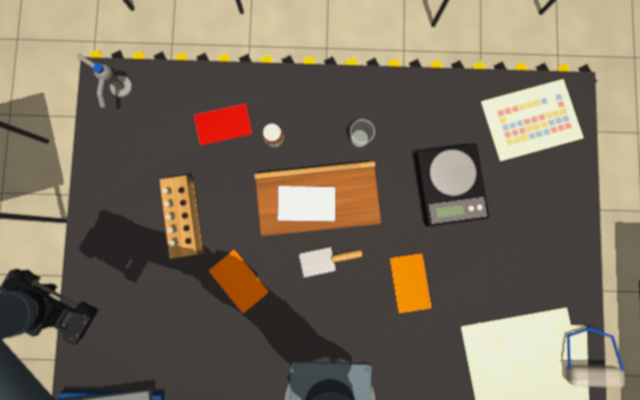

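View pics/side0.png

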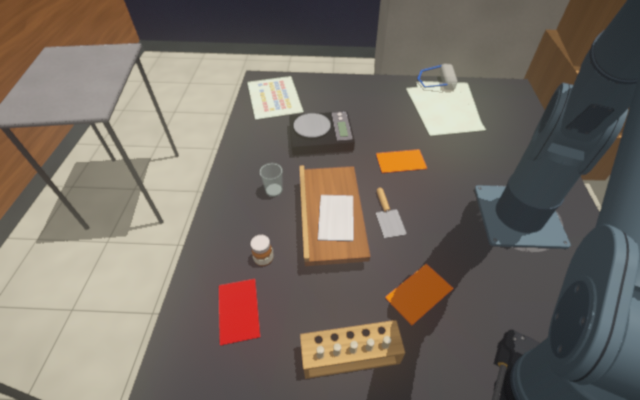

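```bash
cat >> h.py <<'E'
def rect(W,zlo,zhi,xr=(0.4,0.72),yr=(-0.17,0.28),m=None):
    k=(W[...,2]>zlo)&(W[...,2]<zhi)&(W[...,0]>xr[0])&(W[...,0]<xr[1])&(W[...,1]>yr[0])&(W[...,1]<yr[1])
    if m is not None:k&=m
    return k
E
python3 - <<'E'
from h import *
for n in ('top','side'):
    f=np.load('/tmp/%s0.npz'%n); W=world(n,f['d'])
    h,e=np.histogram(W[...,2][rect(W,0.03,0.12)],bins=45,range=(0.03,0.12)); print([(round(a,3),b) for a,b in zip(e,h)])
    k=rect(W,0.054,0.084)
    P=W[k][:,:2]; print(n,'ledge',cv2.minAreaRect(P.astype(np.float32)))
    print(f['p'][proj(n,[[0.531,0.071,0.066]])[0].astype(int)[1],proj(n,[[0.531,0.071,0.066]])[0].astype(int)[0]])
E
```

```text
[(np.float64(0.03), np.int64(8)), (np.float64(0.032), np.int64(7)), (np.float64(0.034), np.int64(7)), (np.float64(0.036), np.int64(4)), (np.float64(0.038), np.int64(3)), (np.float64(0.04), np.int64(11)), (np.float64(0.042), np.int64(11)), (np.float64(0.044), np.int64(11)), (np.float64(0.046), np.int64(19)), (np.float64(0.048), np.int64(12)), (np.float64(0.05), np.int64(14)), (np.float64(0.052), np.int64(97)), (np.float64(0.054), np.int64(497)), (np.float64(0.056), np.int64(1362)), (np.float64(0.058), np.int64(1777)), (np.float64(0.06), np.int64(1122)), (np.float64(0.062), np.int64(806)), (np.float64(0.064), np.int64(683)), (np.float64(0.066), np.int64(388)), (np.float64(0.068), np.int64(135)), (np.float64(0.07), np.int64(116)), (np.float64(0.072), np.int64(199)), (np.float64(0.074), np.int64(208)), (np.float64(0.076), np.int64(124)), (np.float64(0.078), np.int64(30)), (np.float64(0.08), np.int64(11)), (np.float64(0.082), np.int64(8)), (np.float64(0.084), np.int64(8)), (np.float64(0.086), np.int64(6)), (np.float64(0.088), np.int64(0)), (np.float64(0.09), np.int64(0)), (np.float64(0.09
[... 1574 characters left out ...]
.float64(0.086), np.int64(1)), (np.float64(0.088), np.int64(0)), (np.float64(0.09), np.int64(0)), (np.float64(0.092), np.int64(0)), (np.float64(0.094), np.int64(0)), (np.float64(0.096), np.int64(0)), (np.float64(0.098), np.int64(0)), (np.float64(0.1), np.int64(0)), (np.float64(0.102), np.int64(0)), (np.float64(0.104), np.int64(0)), (np.float64(0.106), np.int64(0)), (np.float64(0.108), np.int64(0)), (np.float64(0.11), np.int64(0)), (np.float64(0.112), np.int64(0)), (np.float64(0.114), np.int64(0)), (np.float64(0.116), np.int64(0)), (np.float64(0.118), np.int64(0))]
side ledge ((0.5986714363098145, 0.05371313542127609), (0.2724917232990265, 0.3254229724407196), 6.523784637451172)
[225 219 213]
```

The top view shows the ledge with corners at about (255,170), (375,163), (381,223) and (261,236). The pale plate lies on it at about (307,203). The balance is at (452,185), which is the −y side, and the rack is at (180,215). The red, orange and brown plates on the bench are look-alikes. Next I measure the exact outlines.

```bash
cat >> h.py <<'E'
def onplane(n,uv,z):
    K,t,Rm=cam(n); uv=np.atleast_2d(uv).astype(float)
    r=np.c_[(uv-[K[0,2],K[1,2]])/[K[0,0],K[1,1]],np.ones(len(uv))]@Rm.T
    return t+r*((z-t[2])/r[:,2:])
def comp(mask,seed):
    _,l=cv2.connectedComponents(mask.astype(np.uint8)); return l==l[seed[1],seed[0]]
def outline(n,p,mask,z):
    c=max(cv2.findContours(mask.astype(np.uint8),cv2.RETR_EXTERNAL,cv2.CHAIN_APPROX_NONE)[0],key=cv2.contourArea)[:,0]
    return cv2.minAreaRect(onplane(n,c,z)[:,:2].astype(np.float32))
def platemask(p,seed):
    h=cv2.cvtColor(np.ascontiguousarray(p),cv2.COLOR_RGB2HSV); return comp((h[...,1]<60)&(h[...,2]>130),seed)
E
python3 - <<'E'
from h import *
for n,seed in (('top',(307,203)),('side',(337,218))):
    f=np.load('/tmp/%s0.npz'%n);p=f['p'];d=f['d']
    m=platemask(p,seed); r=outline(n,p,m,0.066); print(n,'plate',m.sum(),r); print(cv2.boxPoints(r).round(3).tolist())
    W=world(n,d)
    h=cv2.cvtColor(np.ascontiguousarray(p),cv2.COLOR_RGB2HSV)
    wood=(h[...,1]>80)&(h[...,0]<20)&(h[...,2]>80)
    k=rect(W,0.053,0.07,(0.43,0.64),(-0.13,0.24)) 
    k=cv2.morphologyEx(k.astype(np.uint8),cv2.MORPH_OPEN,np.ones((3,3)))
    r=outline(n,p,k,0.06);print('ledge top',r,cv2.boxPoints(r).round(3).tolist())
    u=rect(W,0.069,0.084,(0.56,0.68),(-0.13,0.24))
    u=cv2.morphologyEx(u.astype(np.uint8),cv2.MORPH_CLOSE,np.ones((3,3)))
    r=outline(n,p,u,0.076);print('upstand',r,cv2.boxPoints(r).round(3).tolist())
    x0,y0=(245,150) if n=='top' else (290,155)
    cv2.imwrite('pics/%s0z.png'%n,cv2.resize(p[y0:y0+110,x0:x0+150,::-1],None,fx=5,fy=5,interpolation=cv2.INTER_CUBIC))
E
```

```text
top plate 1944 ((0.5354869365692139, 0.08076905459165573), (0.09059549868106842, 0.14916396141052246), 1.6036959886550903)
[[0.4880000054836273, 0.15399999916553497], [0.492000013589859, 0.004999999888241291], [0.5830000042915344, 0.007000000216066837], [0.5789999961853027, 0.15700000524520874]]
ledge top ((0.5443425178527832, 0.0492272824048996), (0.15403875708580017, 0.31953489780426025), 7.5946149826049805) [[0.44699999690055847, 0.19699999690055847], [0.48899999260902405, -0.11900000274181366], [0.6420000195503235, -0.0989999994635582], [0.6000000238418579, 0.21799999475479126]]
upstand ((0.6237389445304871, 0.06013815104961395), (0.01360005047172308, 0.3180033564567566), 7.615875720977783) [[0.5960000157356262, 0.21699999272823334], [0.6380000114440918, -0.09799999743700027], [0.6520000100135803, -0.09700000286102295], [0.609000027179718, 0.21899999678134918]]
side plate 1568 ((0.5346546173095703, 0.07867934554815292), (0.09342564642429352, 0.15276366472244263), 2.4431681632995605)
[[0.48500001430511475, 0.15299999713897705], [0.4909999966621399, 0.0], [0.5849999785423279, 0.004000000189989805], [0.578000009059906, 0.15700000524520874]]
ledge top ((0.5455964803695679, 0.05001618713140488), (0.1611015945672989, 0.32259950041770935), 7.37755823135376) [[0.4449999928474426, 0.20000000298023224], [0.4860000014305115, -0.11999999731779099], [0.6460000276565552, -0.10000000149011612], [0.6050000190734863, 0.2199999988079071]]
upstand ((0.6224331259727478, 0.06110069155693054), (0.011903602629899979, 0.322121798992157), 7.651345252990723) [[0.5950000286102295, 0.2199999988079071], [0.6380000114440918, -0.0989999994635582], [0.6499999761581421, -0.09799999743700027], [0.6069999933242798, 0.22200000286102295]]
```

```bash
python3 - <<'E'
from h import *
s=sensors.sense(); print(R.from_quat(s['tool_rot']).as_matrix().round(3))
E
```

```text
[[ 0.45   0.    -0.893]
 [ 0.893  0.     0.45 ]
 [ 0.    -1.    -0.   ]]
```

View pics/top0z.png

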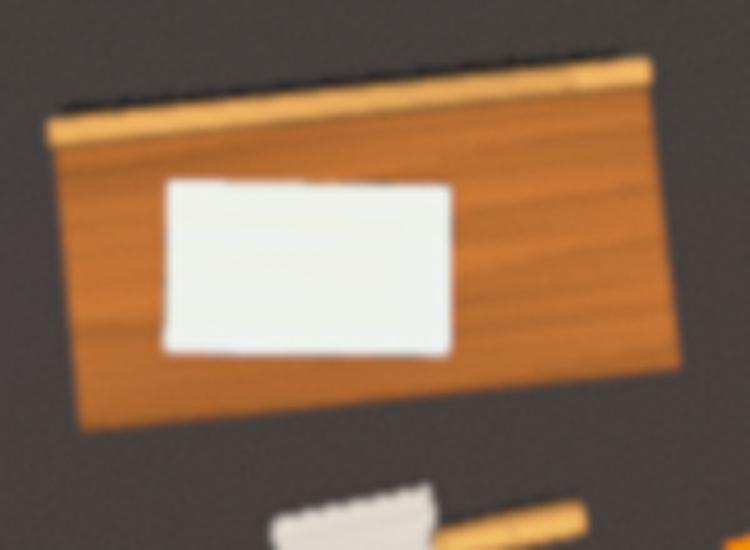

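View pics/side0z.png

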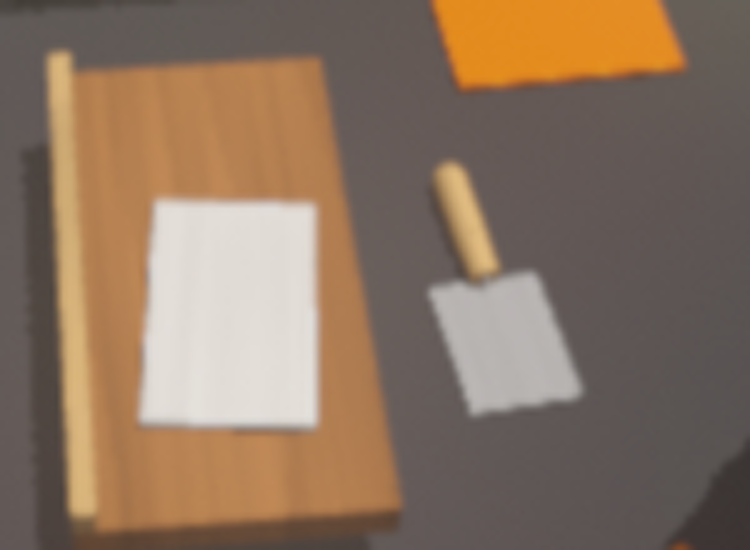

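```bash
cat >> h.py <<'E'
L=np.array([0.5485,0.0503]); YAW=np.deg2rad(7.6)
ex=np.array([np.cos(YAW),np.sin(YAW)]); ey=np.array([-ex[1],ex[0]])
def l2w(x,y,z): return np.r_[L+ex*x/1e3+ey*y/1e3,z]
def w2l(p): d=np.asarray(p)[:2]-L; return np.array([d@ex,d@ey])*1e3
def to(x,y,z,ang):
    s=sensors.sense(); Rm=R.from_quat(s['tool_rot']).as_matrix()
    d=l2w(x,y,z)-s['position']
    Rt=np.array([[np.cos(ang),0,0],[np.sin(ang),0,0],[0,-1,0]],float); Rt[:,2]=np.cross(Rt[:,0],Rt[:,1])
    print('t',s['time_s'],'pos',s['position'].round(4),'ledge',w2l(s['position']).round(1),'F',s['wrist_force'].round(1),'grip',round(s['grip_width'],3))
    print('tool shift mm',(Rm.T@d*1e3).round(1),'rotvec deg',np.rad2deg(R.from_matrix(Rm.T@Rt).as_rotvec()).round(2),'shift after turn',(Rt.T@d*1e3).round(1))
A1=YAW+np.pi/2
E
python3 -c "
from h import *
to(-88,31,0.2,A1)"
```

```text
t 0.8 pos [0.2925 0.5805 0.2387] ledge [-183.6  559.4] F [0.3 0.4 0.2] grip 1.004
tool shift mm [-382.3   38.7 -377. ] rotvec deg [  0.   -34.34   0.  ] shift after turn [-528.4   38.7  -95.6]
```

Emit:
move_arm(
  series=[
    [0,-0.026,0,-0.026,0,0,0],
    [0,-0.026,0,-0.026,0,0,0],
    [0,-0.026,0,-0.026,0,0,0],
    [0,-0.026,0,-0.026,0,0,0],
    [0,-0.026,0,-0.026,0,0,0],
    [0,-0.026,0,-0.026,0,0,0],
    [0,-0.026,0,-0.026,0,0,0],
    [0,-0.026,0,-0.026,0,0,0],
    [0,-0.026,0,-0.026,0,0,0],
    [0,-0.026,0,-0.026,0,0,0],
    [0,-0.026,0,-0.026,0,0,0],
    [0,-0.026,0,-0.026,0,0,0],
  ],
)

```text
time_s: 1.8
position: [0.4311, 0.1597, 0.2391]
tool_rot: [-0.602, -0.371, 0.371, 0.602]
wrist_force: [1.5, 0.1, 0.2]
grip_width: 0.999
```

Emit:
move_arm(
  series=[
    [0,-0.026,0,-0.026,0,0,0],
    [0,-0.026,0,-0.026,0,0,0],
    [0,0,0,0,0,-6.9,0],
    [0,0,0,0,0,-6.9,0],
    [0,0,0,0,0,-6.9,0],
    [0,0,0,0,0,-6.9,0],
    [0,0,0,0,0,-6.7,0],
    [0,0,0,0,0,0,0],
    [0,0,0,0,0,0,0],
  ],
)

```text
time_s: 2.55
position: [0.4539, 0.0915, 0.2389]
tool_rot: [0.467, 0.531, -0.531, -0.467]
wrist_force: [-0.8, 0.7, 0.2]
grip_width: 1.0
```

```bash
python3 -c "
from h import *
to(-88,31,0.063,A1)"
```

```text
t 2.55 pos [0.4539 0.0915 0.2389] ledge [-88.3  53.4] F [-0.8  0.7  0.2] grip 1.0
tool shift mm [-22.4 175.9  -0.4] rotvec deg [ 0.02 -0.26  0.01] shift after turn [-22.4 175.9  -0.3]
```

Emit:
move_arm(
  series=[
    [0,-0.011,0.03,0,0,-0.25,0],
    [0,-0.011,0.03,0,0,0,0],
    [0,0,0.03,0,0,0,0],
    [0,0,0.03,0,0,0,0],
    [0,0,0.025,0,0,0,0],
    [0,0,0.015,0,0,0,0],
    [0,0,0.01,0,0,0,0],
    [0,0,0.0055,0,0,0,0],
    [0,0,0,0,0,0,0],
    [0,0,0,0,0,0,0],
  ],
)

```text
time_s: 3.38
position: [0.4573, 0.0699, 0.0638]
tool_rot: [0.465, 0.533, -0.532, -0.465]
wrist_force: [-0.1, -0.3, 0.5]
grip_width: 0.994
```

```bash
python3 -c "
from h import *
snap('side','s1')
to(-29,31,0.063,A1)"
```

```text
t 3.4333 pos [0.4575 0.0699 0.0641] ledge [-87.6  31.5] F [ 0.4 -0.2 -1.2] grip 1.001
tool shift mm [ -0.7   1.2 -58.6] rotvec deg [0.09 0.17 0.01] shift after turn [ -0.5   1.1 -58.6]
```

View pics/s1.png

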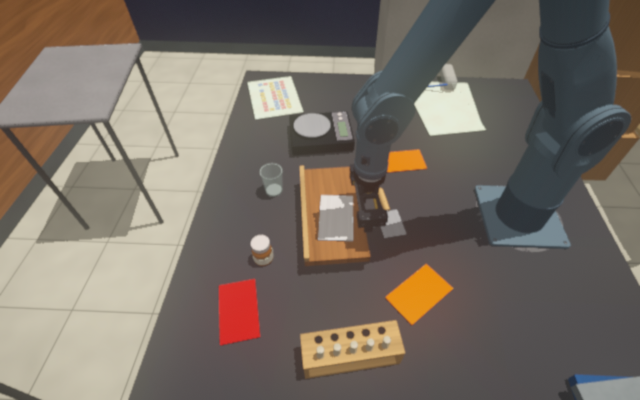

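The hand is down at about (372,200), in front of the plate and clear of it. Now the push back.

Emit:
move_arm(
  series=[
    [0,0,0.001,-0.004,0,0,0],
    [0,0,0,-0.005,0,0,0],
    [0,0,0,-0.005,0,0,0],
    [0,0,0,-0.005,0,0,0],
    [0,0,0,-0.005,0,0,0],
    [0,0,0,-0.005,0,0,0],
    [0,0,0,-0.005,0,0,0],
    [0,0,0,-0.005,0,0,0],
    [0,0,0,-0.005,0,0,0],
    [0,0,0,-0.004,0,0,0],
    [0,0,0,0,0,0,0],
  ],
)

```text
time_s: 4.35
position: [0.5058, 0.0768, 0.0623]
tool_rot: [0.465, 0.534, -0.532, -0.464]
wrist_force: [-0.1, -0.6, -0.0]
grip_width: 0.998
```

```bash
python3 -c "
from h import *
to(-29,31,0.063,A1)
snap('top','t2');p,d=snap('side','s2')
cv2.imwrite('pics/s2z.png',cv2.resize(p[150:270,280:430,::-1],None,fx=5,fy=5,interpolation=cv2.INTER_CUBIC))"
```

```text
t 4.35 pos [0.5058 0.0768 0.0623] ledge [-38.8  31.9] F [-0.1 -0.6 -0. ] grip 0.998
tool shift mm [-0.9 -0.6 -9.8] rotvec deg [0.12 0.22 0.01] shift after turn [-0.9 -0.7 -9.8]
```

View pics/s2z.png

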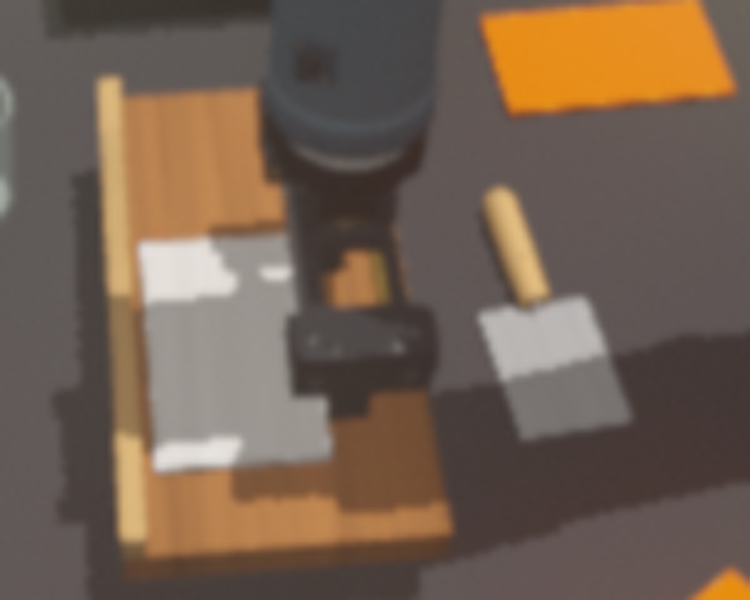

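The zoomed picture shows the plate now parallel to the upstand, with a small gap left of its edge at (140–155, 240–470). I keep pushing in small steps.

Emit:
move_arm(
  series=[
    [0,0,0,-0.003,0,0,0],
    [0,0,0,-0.003,0,0,0],
    [0,0,0,-0.002,0,0,0],
    [0,0,0,0,0,0,0],
  ],
)

```text
time_s: 4.78
position: [0.5124, 0.0774, 0.0622]
tool_rot: [0.465, 0.533, -0.533, -0.465]
wrist_force: [-1.3, -0.7, 1.5]
grip_width: 0.998
```

Emit:
move_arm(
  series=[
    [0,0,0,-0.001,0,0,0],
    [0,0,0,-0.001,0,0,0],
    [0,0,0,0,0,0,0],
  ],
)

```text
time_s: 5.03
position: [0.5126, 0.0775, 0.062]
tool_rot: [-0.464, -0.532, 0.534, 0.466]
wrist_force: [-6.0, -0.1, 5.0]
grip_width: 1.001
```

Emit:
move_arm(
  series=[
    [0,0,0,-0.001,0,0,0],
    [0,0,0,-0.001,0,0,0],
    [0,0,0,0,0,0,0],
  ],
)

```text
time_s: 5.28
position: [0.5128, 0.0775, 0.0618]
tool_rot: [-0.463, -0.531, 0.535, 0.466]
wrist_force: [-11.2, -1.5, 9.4]
grip_width: 1.003
```

Contact is firm, about 11 N. I back off, lift and look.

Emit:
move_arm(
  series=[
    [0,0,0,0.004,0,0,0],
    [0,0,0,0.015,0,0,0],
    [0,0,-0.02,0.005,0,0,0],
    [0,0,-0.03,0,0,0,0],
    [0,0,-0.03,0,0,0,0],
    [0,0.03,-0.02,0,0,0,0],
    [0,0.03,0,0.01,0,0,0],
    [0,0.03,0,0.01,0,0,0],
    [0,0.03,0,0.01,0,0,0],
    [0,0.03,0,0.01,0,0,0],
    [0,0,0,0,0,0,0],
  ],
)

```text
time_s: 6.2
position: [0.4302, 0.2246, 0.1626]
tool_rot: [0.462, 0.536, -0.533, -0.463]
wrist_force: [-0.3, -0.2, 0.2]
grip_width: 0.997
```

```bash
python3 -c "
from h import *
to(22,150,0.15,YAW)
for n,s in(('top',(250,150)),('side',(285,155))):
  p,d=snap(n,n+'3')
  cv2.imwrite('pics/%s3z.png'%n,cv2.resize(p[s[1]:s[1]+110,s[0]:s[0]+150,::-1],None,fx=5,fy=5,interpolation=cv2.INTER_CUBIC))"
```

```text
t 6.2 pos [0.4302 0.2246 0.1626] ledge [-94.2 188.4] F [-0.3 -0.2  0.2] grip 0.997
tool shift mm [ -39.9   12.7 -115.7] rotvec deg [-0.12 90.69  0.25] shift after turn [116.2  12.6 -38.4]
```

View pics/top3z.png

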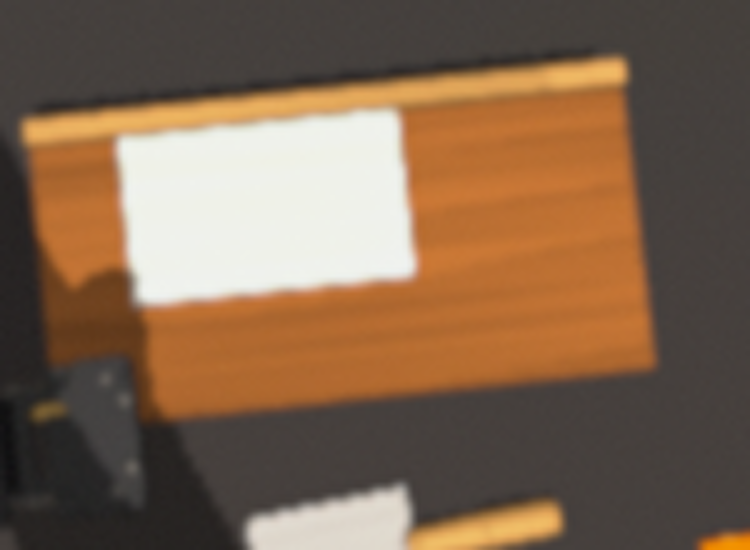

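View pics/side3z.png

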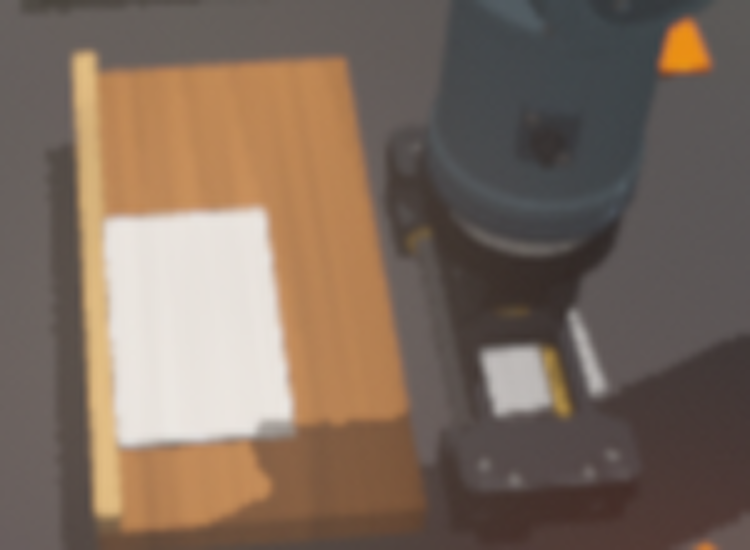

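Both views show the plate's long edge flush along the upstand. Now I turn the hand and narrow the jaws for the push along the ledge.

Emit:
move_arm(
  series=[
    [139,0,0,0,0,7,0],
    [139,0,0,0,0,7,0],
    [139,0,0,0,0,7,0],
    [139,0,0,0,0,7,0],
    [139,0,0,0,0,7,0],
    [139,0,0,0,0,7,0],
    [139,0,0,0,0,7,0],
    [139,0,0,0,0,7,0],
    [139,0,0,0,0,7,0],
    [139,0,0,0,0,7,0],
    [139,0,0,0,0,7,0],
    [139,0,0,0,0,7,0],
  ],
)

```text
time_s: 7.3
position: [0.4338, 0.2163, 0.1625]
tool_rot: [0.702, 0.082, -0.081, -0.702]
wrist_force: [-0.1, -0.0, -0.4]
grip_width: 0.456
```

Emit:
move_arm(
  series=[
    [139,0,0,0,0,6.7,0],
    [139,0,0,0,0,0,0],
    [139,0,0,0,0,0,0],
  ],
)

```text
time_s: 7.55
position: [0.4333, 0.2168, 0.1623]
tool_rot: [0.706, 0.045, -0.044, -0.706]
wrist_force: [-0.3, 0.6, -0.4]
grip_width: 0.453
```

```bash
python3 -c "
from h import *
to(23,138,0.0632,YAW)
p=np.load('/tmp/top3.npz')['p']; m=platemask(p,(300,190)); r=outline('top',p,m,0.066); print(r,w2l(r[0]))
print([w2l(q).round(1).tolist() for q in cv2.boxPoints(r)])"
```

```text
t 7.55 pos [0.4333 0.2168 0.1623] ledge [-92.2 180.3] F [-0.3  0.6 -0.4] grip 0.453
tool shift mm [115.4  99.3 -41.4] rotvec deg [ 0.03 -0.39  0.06] shift after turn [115.2  99.1 -42.3]
((0.5675221681594849, 0.09103021025657654), (0.0912695825099945, 0.15095113217830658), 7.703692436218262) [24.24189927 37.85661407]
[[-21.5, 113.2], [-21.3, -37.7], [70.0, -37.5], [69.7, 113.4]]
```

Emit:
move_arm(
  series=[
    [139,0.03,0,-0.01,0,-0.4,0],
    [139,0.03,0,-0.01,0,0,0],
    [139,0.03,0,-0.01,0,0,0],
    [139,0.025,0,-0.008,0,0,0],
    [139,0,0.03,0,0,0,0],
    [139,0,0.03,0,0,0,0],
    [139,0,0.02,0,0,0,0],
    [139,0,0.01,0,0,0,0],
    [139,0,0.006,0,0,0,0],
    [139,0,0.003,0,0,0,0],
    [139,0,0,0,0,0,0],
    [139,0,0,0,0,0,0],
  ],
)

```text
time_s: 8.55
position: [0.5522, 0.1952, 0.0643]
tool_rot: [-0.705, -0.047, 0.046, 0.706]
wrist_force: [0.6, 0.6, 0.0]
grip_width: 0.454
```

```bash
python3 -c "
from h import *
to(23,-49,0.063,YAW)
p,d=snap('side','s4')
cv2.imwrite('pics/s4z.png',cv2.resize(p[150:270,280:430,::-1],None,fx=5,fy=5,interpolation=cv2.INTER_CUBIC))"
```

```text
t 8.55 pos [0.5522 0.1952 0.0643] ledge [ 22.8 143.1] F [0.6 0.6 0. ] grip 0.454
tool shift mm [   0.4    1.2 -192.1] rotvec deg [-0.03 -0.06  0.11] shift after turn [   0.2    1.3 -192.1]
```

View pics/s4z.png

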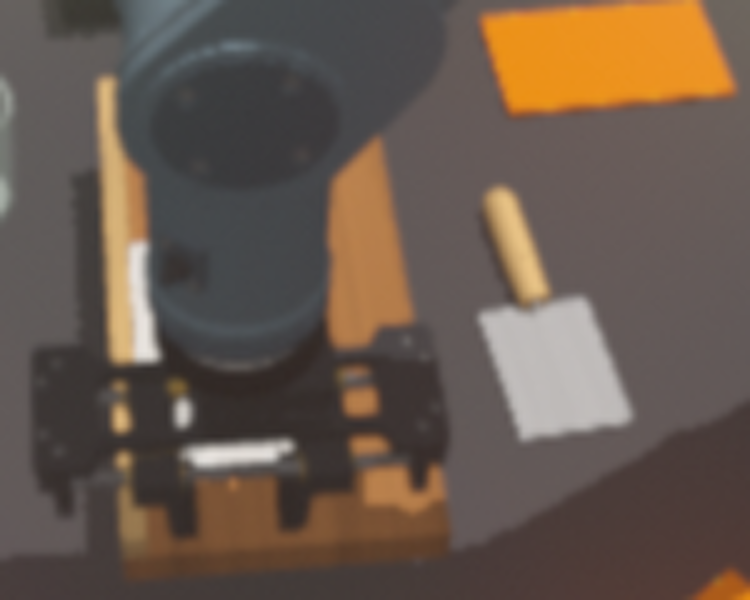

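The fingers at about (185,520) and (290,515) stand between the upstand and the front edge, beyond the end of the plate. I push along.

Emit:
move_arm(
  series=[
    [139,0,0.001,-0.006,0,0,0],
    [139,0,0,-0.006,0,0,0],
    [139,0,0,-0.006,0,0,0],
    [139,0,0,-0.006,0,0,0],
    [139,0,0,-0.008,0,0,0],
    [139,0,0,-0.008,0,0,0],
    [139,0,0,-0.008,0,0,0],
    [139,0,0,-0.008,0,0,0],
    [139,0,0,-0.008,0,0,0],
    [139,0,0,-0.008,0,0,0],
    [139,0,0,-0.006,0,0,0],
    [139,0,0,-0.004,0,0,0],
  ],
)

```text
time_s: 9.6
position: [0.5623, 0.1128, 0.0624]
tool_rot: [0.706, 0.046, -0.046, -0.706]
wrist_force: [-0.7, 4.4, 3.1]
grip_width: 0.454
```

```bash
python3 -c "
from h import *
to(23,-49,0.063,YAW)
for n,s in(('top',(240,140)),('side',(280,130))):
  p,d=snap(n,n+'5')
  cv2.imwrite('pics/%s5z.png'%n,cv2.resize(p[s[1]:s[1]+120,s[0]:s[0]+160,::-1],None,fx=4,fy=4,interpolation=cv2.INTER_CUBIC))"
```

```text
t 9.6 pos [0.5623 0.1128 0.0624] ledge [21.9 60.1] F [-0.7  4.4  3.1] grip 0.454
tool shift mm [   1.3   -0.6 -109.1] rotvec deg [ 0.   -0.13  0.02] shift after turn [   1.1   -0.6 -109.1]
```

View pics/side5z.png

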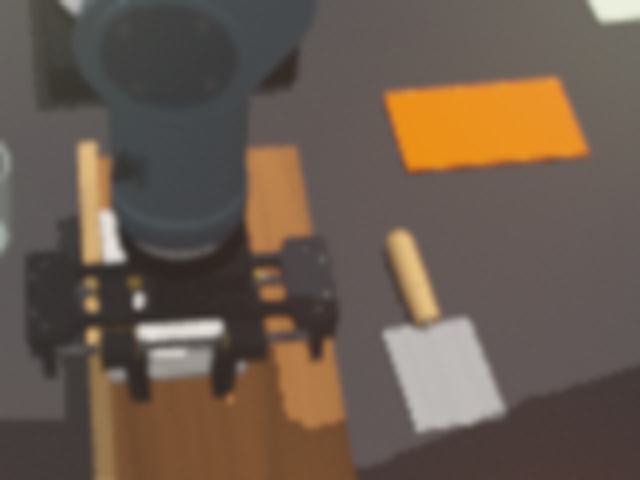

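View pics/top5z.png

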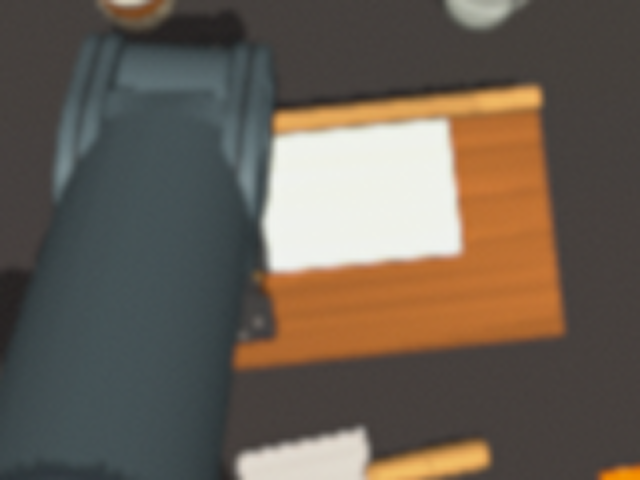

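The plate is following and still lies along the upstand; its leading end is at (448–462, 118–252) in the top zoom. I measure the leading end against the tip position.

```bash
python3 -c "
from h import *
p=np.load('/tmp/top5.npz')['p']
for q in onplane('top',np.array([[448,118],[462,252]])/4+[240,140],0.066): print(w2l(q).round(1))
p3=np.load('/tmp/top3.npz')['p']
for q in onplane('top',np.array([[400,109],[415,276]])/5+[250,150],0.066): print('ref',w2l(q).round(1))
"
```

```text
[ 67.7 -99.7]
[-22.8 -98.9]
ref [ 67.6 -40.5]
ref [-22.3 -38.8]
```

Emit:
move_arm(
  series=[
    [139,0.0005,0,-0.005,0,0,0],
    [139,0.0005,0,-0.008,0,0,0],
    [139,0,0,-0.008,0,0,0],
    [139,0,0,-0.008,0,0,0],
    [139,0,0,-0.008,0,0,0],
    [139,0,0,-0.008,0,0,0],
    [139,0,0,-0.008,0,0,0],
    [139,0,0,-0.008,0,0,0],
    [139,0,0,-0.008,0,0,0],
    [139,0,0,-0.008,0,0,0],
    [139,0,0,-0.008,0,0,0],
    [139,0,0,-0.005,0,0,0],
  ],
)

```text
time_s: 10.7
position: [0.5748, 0.0231, 0.0622]
tool_rot: [0.706, 0.046, -0.046, -0.705]
wrist_force: [-1.9, 1.1, -0.4]
grip_width: 0.454
```

```bash
python3 -c "
from h import *
to(23,-52,0.063,YAW)
for n,s in(('top',(270,130)),('side',(270,110))):
  p,d=snap(n,n+'6')
  cv2.imwrite('pics/%s6z.png'%n,cv2.resize(p[s[1]:s[1]+120,s[0]:s[0]+160,::-1],None,fx=4,fy=4,interpolation=cv2.INTER_CUBIC))"
```

```text
t 10.7 pos [0.5748 0.0231 0.0622] ledge [ 22.4 -30.4] F [-1.9  1.1 -0.4] grip 0.454
tool shift mm [  0.6  -0.8 -21.6] rotvec deg [ 0.03 -0.15 -0.01] shift after turn [  0.6  -0.8 -21.6]
```

View pics/top6z.png

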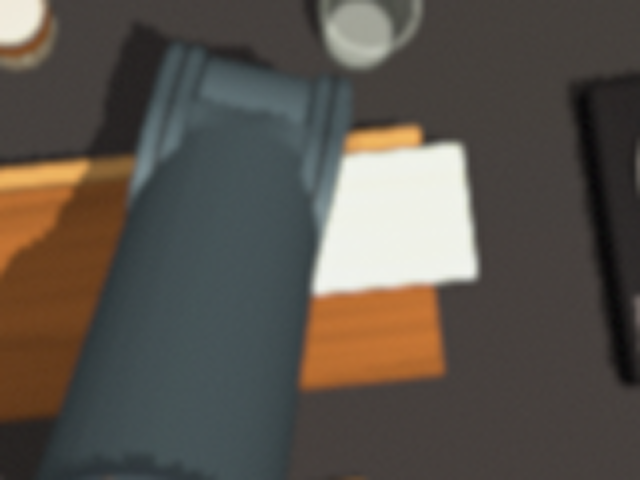

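View pics/side6z.png

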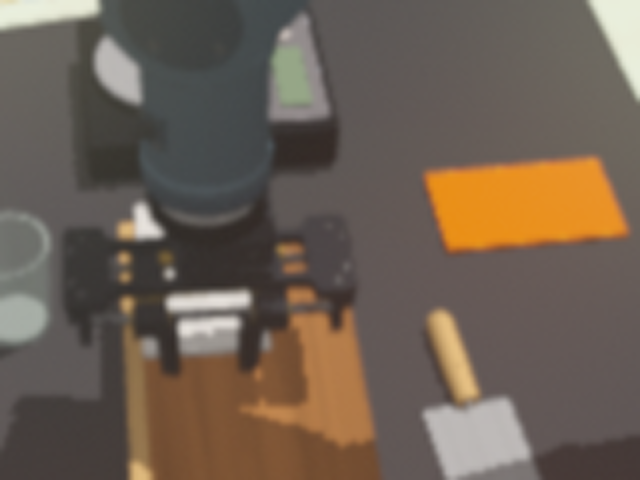

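```bash
python3 -c "
from h import *
for q in onplane('top',np.array([[465,143],[477,277]])/4+[270,130],0.066): print(w2l(q).round(1))
for q in onplane('top',np.array([[437,290],[444,374]])/4+[270,130],0.06): print('ledge end',w2l(q).round(1))
"
```

```text
[  68.2 -192.2]
[ -22.2 -189.4]
ledge end [ -27.6 -162.8]
ledge end [ -83.7 -160.8]
```

Emit:
move_arm(
  series=[
    [139,0,0,-0.004,0,0,0],
    [139,0,0,-0.004,0,0,0],
    [139,0,0,-0.004,0,0,0],
    [139,0,0,-0.003,0,0,0],
    [139,0,0,-0.002,0,0,0],
    [139,0,0,0,0,0,0],
    [139,0,0,0,0,0,0],
  ],
)

```text
time_s: 11.38
position: [0.5771, 0.0072, 0.0623]
tool_rot: [0.706, 0.046, -0.046, -0.705]
wrist_force: [-0.2, -0.0, -0.4]
grip_width: 0.459
```

```bash
python3 -c "
from h import *
to(23,-52,0.063,YAW)
for n,s in(('top',(270,130)),):
  p,d=snap(n,n+'7')
  cv2.imwrite('pics/%s7z.png'%n,cv2.resize(p[s[1]:s[1]+120,s[0]:s[0]+160,::-1],None,fx=4,fy=4,interpolation=cv2.INTER_CUBIC))"
```

```text
t 11.3833 pos [0.5771 0.0072 0.0623] ledge [ 22.6 -46.5] F [-0.2 -0.  -0.4] grip 0.459
tool shift mm [ 0.4 -0.7 -5.5] rotvec deg [ 0.03 -0.11  0.01] shift after turn [ 0.4 -0.7 -5.5]
```

View pics/top7z.png

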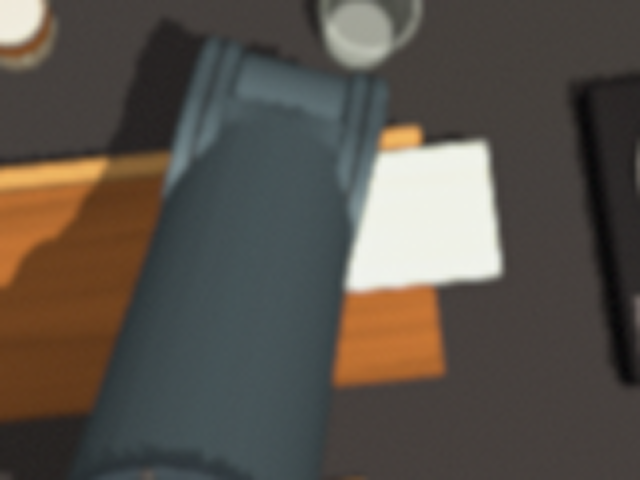

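The leading end is now at about (488,141)–(501,276), so it overhangs by about 46 mm. I push 4 mm more and retreat.

Emit:
move_arm(
  series=[
    [139,0,0,-0.002,0,0,0],
    [139,0,0,-0.002,0,0,0],
    [139,0,0,0,0,0,0],
    [139,0,0,0,0,0,0],
    [139,0,0,0.01,0,0,0],
    [139,0,0,0.02,0,0,0],
    [139,0,-0.03,0.03,0,0,0],
    [139,0,-0.03,0.03,0,0,0],
    [139,0,-0.03,0.03,0,0,0],
    [139,-0.03,-0.01,0.02,0,0,0],
    [139,-0.03,0,0.02,0,0,0],
    [139,-0.03,0,0.02,0,0,0],
  ],
)

```text
time_s: 12.43
position: [0.4641, 0.1705, 0.1614]
tool_rot: [-0.705, -0.047, 0.046, 0.706]
wrist_force: [0.6, 0.1, -0.7]
grip_width: 0.452
```

```bash
python3 -c "
from h import *
to(-88,-80,0.16,A1)
for n,s in(('top',(260,130)),('side',(270,110))):
  p,d=snap(n,n+'8')
  cv2.imwrite('pics/%s8z.png'%n,cv2.resize(p[s[1]:s[1]+120,s[0]:s[0]+160,::-1],None,fx=5,fy=5,interpolation=cv2.INTER_CUBIC))
p=np.load('/tmp/top8.npz')['p']; sd=proj('top',l2w(25,-130,0.066))[0].astype(int);print(sd); m=platemask(p,sd); r=outline('top',p,m,0.066); print(r,w2l(r[0]))
print([w2l(q).round(1).tolist() for q in cv2.boxPoints(r)])"
```

```text
t 12.4333 pos [0.4641 0.1705 0.1614] ledge [-67.8 130.3] F [ 0.6  0.1 -0.7] grip 0.452
tool shift mm [ -20.     1.2 -210.4] rotvec deg [ 5.000e-02 -9.005e+01  1.300e-01] shift after turn [-210.3    1.4   20.2]
[365 184]
((0.5899224281311035, -0.07901114225387573), (0.09256003051996231, 0.15268397331237793), 7.408107757568359) [  23.95632958 -133.65359455]
[[-22.1, -57.2], [-22.6, -209.8], [70.0, -210.2], [70.5, -57.5]]
```

View pics/top8z.png

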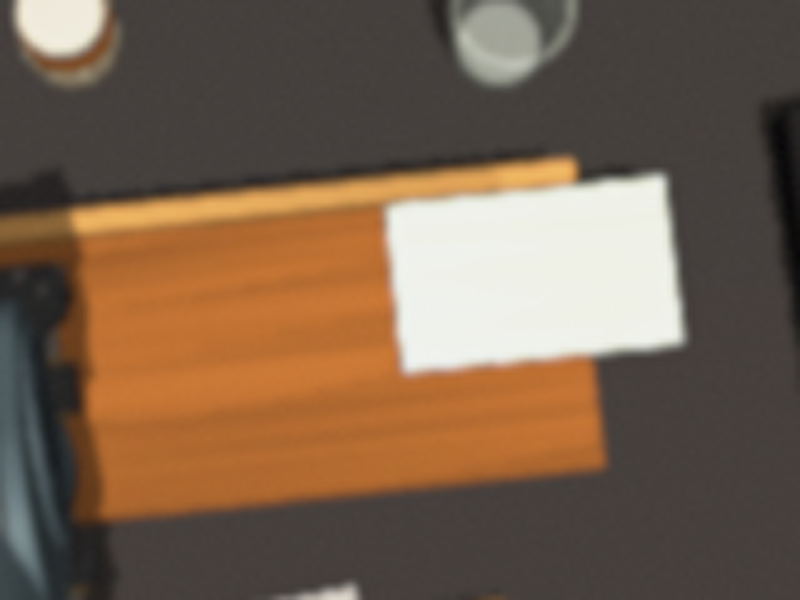

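View pics/side8z.png

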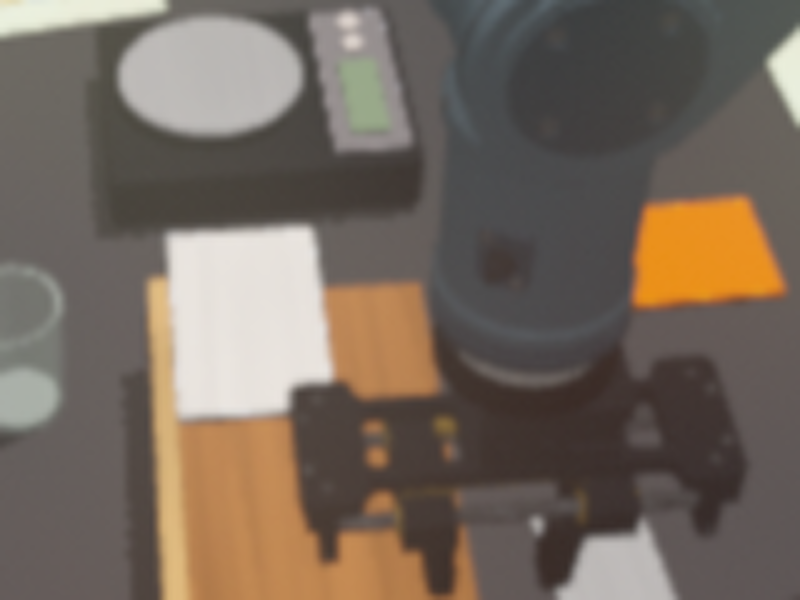

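In the top zoom the plate runs from (385,205) to (685,345). It lies flush along the upstand and overhangs by about 49.5 mm. Its yaw reads 0.2–0.3° off the ledge's, so I give the front edge one gentle press to make sure it is flush.

Emit:
move_arm(
  series=[
    [139,-0.015,0,0,0,-7,0],
    [139,-0.015,0,0,0,-7,0],
    [139,0,0,0,0,-7,0],
    [139,0,0,0,0,-7,0],
    [139,0,0,0,0,-7,0],
    [139,0,0,0,0,-7,0],
    [139,0,0,0,0,-7,0],
    [139,0,0,0,0,-7,0],
    [139,0,0,0,0,-7,0],
    [139,0,0,0,0,-7,0],
    [139,0,0,0,0,-7,0],
    [139,0,0,0,0,-7,0],
  ],
)

```text
time_s: 13.53
position: [0.4359, 0.1632, 0.1606]
tool_rot: [0.492, 0.508, -0.508, -0.492]
wrist_force: [0.2, -0.1, -0.3]
grip_width: 0.457
```

Emit:
move_arm(
  series=[
    [139,0,0,0,0,-6,0],
    [139,-0.03,0,0,0,0,0],
    [139,-0.03,0,0,0,0,0],
    [139,-0.03,0,0,0,0,0],
    [139,-0.03,0,0,0,0,0],
    [139,-0.03,0,0,0,0,0],
    [139,-0.03,0,0,0,0,0],
    [139,-0.03,0,0,0,0,0],
    [139,-0.03,0,0,0,0,0],
    [139,0,0,0,0,0,0],
    [139,0,0,0,0,0,0],
  ],
)

```text
time_s: 14.45
position: [0.4672, -0.0765, 0.1606]
tool_rot: [-0.468, -0.531, 0.531, 0.467]
wrist_force: [-0.3, 0.6, -0.8]
grip_width: 0.456
```

```bash
python3 -c "
from h import *
to(-55,-115,0.063,A1)"
```

```text
t 14.45 pos [ 0.4672 -0.0765  0.1606] ledge [ -97.4 -115. ] F [-0.3  0.6 -0.8] grip 0.456
tool shift mm [  0.3  97.6 -42.3] rotvec deg [ 0.01 -0.33 -0.04] shift after turn [ -0.   97.6 -42.4]
```

Emit:
move_arm(
  series=[
    [139,0,0.03,-0.014,0,-0.3,0],
    [139,0,0.03,-0.014,0,0,0],
    [139,0,0.02,-0.014,0,0,0],
    [139,0,0.01,0,0,0,0],
    [139,0,0.005,0,0,0,0],
    [139,0,0.002,0,0,0,0],
    [139,0,0,0,0,0,0],
    [139,0,0,-0.006,0,0,0],
    [139,0,0,-0.006,0,0,0],
    [139,0,0,-0.006,0,0,0],
    [139,0,0,-0.003,0,0,0],
    [139,0,0,0,0,0,0],
  ],
)

```text
time_s: 15.45
position: [0.5307, -0.0661, 0.0641]
tool_rot: [0.465, 0.533, -0.533, -0.464]
wrist_force: [-0.2, 0.6, -0.3]
grip_width: 0.454
```

```bash
python3 -c "
from h import *
to(-32,-115,0.063,A1)"
```

```text
t 15.45 pos [ 0.5307 -0.0661  0.0641] ledge [ -33.1 -113. ] F [-0.2  0.6 -0.3] grip 0.454
tool shift mm [-2.   1.1 -1.1] rotvec deg [ 0.09  0.23 -0.01] shift after turn [-2.   1.1 -1.1]
```

Emit:
move_arm(
  series=[
    [139,0,0.001,0.001,0,0,0],
    [139,0,0,-0.001,0,0,0],
    [139,0,0,-0.001,0,0,0],
    [139,0,0,-0.001,0,0,0],
    [139,0,0,0,0,0,0],
  ],
)

```text
time_s: 15.87
position: [0.5313, -0.0661, 0.0626]
tool_rot: [-0.465, -0.533, 0.533, 0.465]
wrist_force: [-1.5, 0.4, 0.8]
grip_width: 0.454
```

Emit:
move_arm(
  series=[
    [139,0,0,-0.001,0,0,0],
    [139,0,0,-0.001,0,0,0],
    [139,0,0,0,0,0,0],
  ],
)

```text
time_s: 16.12
position: [0.532, -0.066, 0.0624]
tool_rot: [-0.464, -0.532, 0.533, 0.466]
wrist_force: [-4.6, -0.6, 3.2]
grip_width: 0.455
```

Contact is firm at ~5 N. I retreat well clear.

Emit:
move_arm(
  series=[
    [139,0,0,0.004,0,0,0],
    [139,0,0,0.015,0,0,0],
    [139,0,-0.02,0.02,0,0,0],
    [139,0,-0.03,0.01,0,0,0],
    [139,0,-0.03,0,0,0,0],
    [139,0.03,-0.03,0,0,0,0],
    [139,0.03,-0.03,0,0,0,0],
    [139,0.03,0,0,0,0,0],
    [139,0.03,0,0,0,0,0],
    [139,0.03,0,0,0,0,0],
    [139,0.03,0,0,0,0,0],
    [139,0,0,0,0,0,0],
  ],
)

```text
time_s: 17.12
position: [0.4601, 0.1116, 0.202]
tool_rot: [0.462, 0.536, -0.533, -0.463]
wrist_force: [0.6, 1.1, 0.7]
grip_width: 0.457
```

```bash
python3 -c "
from h import *
to(-88,60,0.2,A1)
for n,s in(('top',(260,130)),('side',(270,110))):
  p,d=snap(n,n+'9')
  cv2.imwrite('pics/%s9z.png'%n,cv2.resize(p[s[1]:s[1]+120,s[0]:s[0]+160,::-1],None,fx=5,fy=5,interpolation=cv2.INTER_CUBIC))
  sd=proj(n,l2w(25,-130,0.066))[0].astype(int);m=platemask(p,sd); r=outline(n,p,m,0.066); print(n,r,w2l(r[0]))
  print([w2l(q).round(1).tolist() for q in cv2.boxPoints(r)])
for q in ('beaker','jar','spatula'): print(q,[(np.round(r['centre'],3).tolist(),round(r['score'],2)) for n in('top','side') for r in cams.mark_of(n,q)])"
```

```text
t 17.1167 pos [0.4601 0.1116 0.202 ] ledge [-79.5  72.4] F [0.6 1.1 0.7] grip 0.457
tool shift mm [-12.3   1.9   8.7] rotvec deg [0.15 0.68 0.2 ] shift after turn [-12.4   2.    8.5]
top ((0.5906495451927185, -0.07887031137943268), (0.09282204508781433, 0.15287461876869202), 7.340941429138184) [  24.6956851  -133.61016668]
[[-21.4, -57.0], [-22.1, -209.8], [70.8, -210.3], [71.5, -57.4]]
side ((0.5891854763031006, -0.08103664964437485), (0.09555394947528839, 0.15756964683532715), 8.28583812713623) [  22.95796518 -135.56384236]
[[-25.8, -57.4], [-23.9, -214.9], [71.7, -213.8], [69.8, -56.2]]
beaker [([0.732, -0.066, 0.001], 0.93), ([0.602, -0.321, -0.005], 0.16), ([0.729, -0.068, -0.001], 0.7)]
jar [([0.724, 0.169, -0.001], 0.78), ([0.727, 0.178, 0.002], 0.79), ([0.6, -0.318, -0.001], 0.57)]
spatula [([0.388, 0.003, -0.006], 0.6), ([0.389, 0.006, 0.005], 0.87)]
```

View pics/top9z.png

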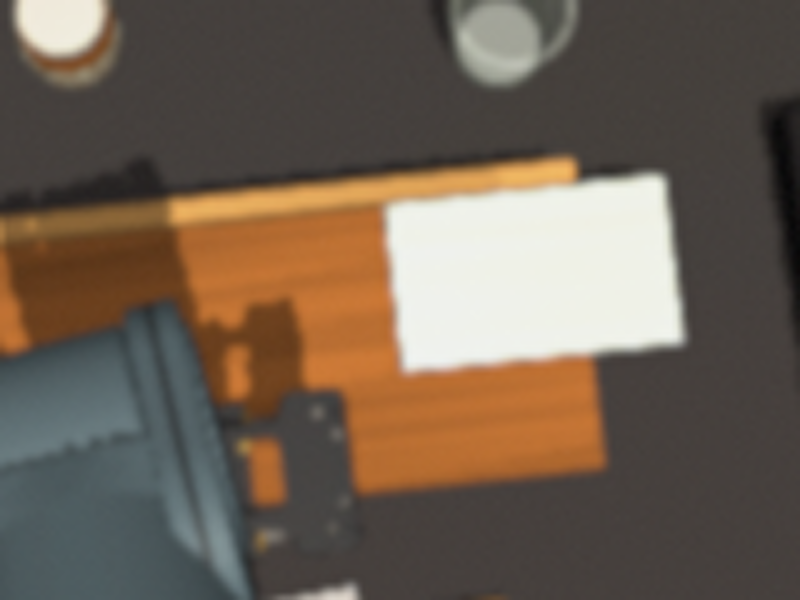

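View pics/side9.png

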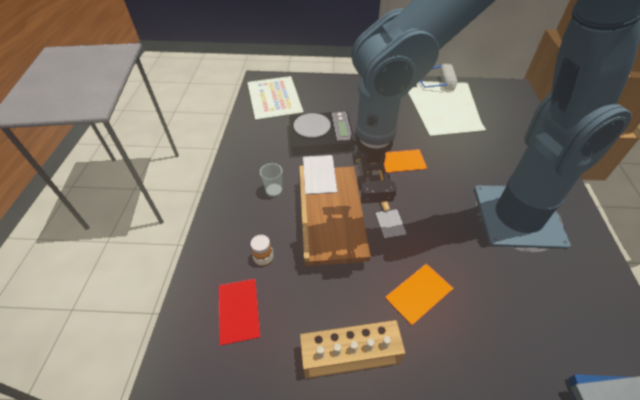

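The final pictures show the plate flush and overhanging toward the balance (side view, about (320,172)). The bystanders are unmoved, and the hand is high and clear.

Emit:
move_arm(
  series=[
    [139,0,-0.02,0.01,0,0,0],
    [139,0,-0.02,0.01,0,0,0],
    [139,0,0,0,0,0,0],
    [139,0,0,0,0,0,0],
    [139,0,0,0,0,0,0],
  ],
)

```text
time_s: 17.93
position: [0.4408, 0.1018, 0.2412]
tool_rot: [0.465, 0.533, -0.533, -0.465]
wrist_force: [-0.4, 0.5, -0.4]
grip_width: 0.455
```

```bash
python3 -c "
from h import *
print(sign_off())"
```

```text
the job is handed in; nothing more can be done
None
```

The plate now lies flush along the upstand and sticks out about 50 mm, a third of its length, over the end nearest the balance. I handed the job in at about 18 s, with the hand clear at 0.24 m.

I pushed it in three steps, using only the fingertips:
- **Back:** I pushed the front edge until the plate seated on the upstand, at about 11 N horizontally.
- **Along:** I pushed the far end about 170 mm along the ledge.
- **Final press:** I pressed the front edge lightly, at about 5 N, to make sure it was still flush.

**Last checks:**
- **Top camera:** it puts the back edge at 70.8–71.5 mm in the ledge's own x (the upstand face is at 70). The overhang reads about 50 mm.
- **Side camera:** it reads an overhang of about 54 mm, but it also shows the plate about 7 mm too long, so I trust the top view more.
- **Angle:** the two cameras disagree by about 1°. The top camera has the plate 0.3° to one side of the ledge direction and the side camera 0.7° to the other. That is about what these outlines can resolve.
- **Surroundings:** the beaker, jar and spatula are where they started, within measuring error. I saw no contact with the balance or the rack, in the pictures or the force readings.

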